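# Sound a socket's depth with the gauge stand and lock the probe

### The arm

A 6-joint arm with a two-finger parallel gripper is mounted at the origin on the work surface; the furniture and walls round the work are solid. World frame = base frame: x ahead of the robot, y to its left, z up, the work surface at z = 0. Lengths are in mm, angles in rad, forces in N, time in s.
With the tool pointing down it reaches from about 350 to 875 mm from the base axis. Payload 4.2 kg.
Tool frame: the origin (TCP) lies between the finger pads; the fingertips stand 8 mm ahead of it and the grasp point (between the pads) lies 11 mm behind it; z points along the fingers, x is the direction in which the jaws open and shut, and the axes are right-handed (so a half turn about z gives the same grasp; the last joint's range is limited). The gripper opens to 85 mm and grips with 20 to 120 N. Pads are 22 mm wide; open, the fingers measure 114 mm over their backs; the gripper's body (76 mm by 85 mm) begins 54 mm behind the grasp point. The pads swing forward as they close: fully open they stand 13 mm farther back than shut.
Start: joints at [1.457, 0.385, 0.008, 0, -1.194, -0.259], TCP at [227.607, 582.06, 210.312] pointing down, gripper open.
Joint ranges: [-3.14, 3.14], [-1.21, 2.06], [-1.07, 1.41], [-3.16, 2.05], [-2.99, -0.16], [-3.1, 3.1]. Speed limits (rad/s): [2.79, 2.79, 3.14, 3.14, 3.14, 3.14].

### API

Orientations are given as a unit quaternion [w, x, y, z].
In Python, from rig import env, eyes, workorder gives the robot as it stands.
- The arm moves only by the tool arm_command, never from a script. Its argument "increments" is one flat list of numbers, 7 for each row, row after row: the closure, from 0 (fully open) to 1 (shut), then the shift along the tool's x, y, z in cm, then the turn, a rotation vector about the tool's x, y, z in degrees. In form: [claw, x, y, z, rx, ry, rz, claw, x, y, z, rx, ry, rz, ...]. A call has 1 to 5 rows; each row is the pose to reach, as a shift and turn from the pose commanded when the call began, along the tool's axes at that moment; what a row does not reach only later rows make up. A row lasts 1/8 s, in which the tool goes at most 62.5 mm and 10.7 degrees, less where a joint would pass 70% of its speed; a pose out of reach is approached as far as the arm can. A call with a gripper value outside its range is refused whole. The fingers move at their own pace and stop on an object; "force" is the grip in N (left out, the last holds). Time passes only in rows, so rows that repeat a pose let the fingers close. It gives the time, the measured TCP pose, the force and the opening at its end, in the units of the state.
- env.state(): the state, without advancing time (a new reading comes with each control period).
- eyes.get_image(name): name is "scene" or "top"; returns a dict with "frame" (384x512x3 uint8, blue, green, red), "depth" (384x512 float32, mm along the optical axis (not along the pixel's ray), 0 where there is no reading), "camera_matrix" (3x3 intrinsics, pixels), "eye" and "orientation" of the camera in the world. Camera axes: x right, y down, z forward; pixel columns grow to the right and rows downward; lengths in mm; the calibration is good to about 2 mm. A picture is of the moment at which its call begins.
- workorder.hand_in(): hands the job in, once; it reports no verdict.
The state is a dict: "time_s": time; "joints": joint angles; "joint_vel": joint speeds; "joint_torque": joint torques, N m; "tool_pos": TCP position; "orientation": TCP orientation; "contact_force": force on the tool from outside, world axes, zero at the start; "wrist_torque": the same for the moment, N m; "width": opening from 0.0 (shut) to 1.0 (fully open).
Only numpy, scipy, OpenCV 4.12 (cv2) and the standard library are available. Lean on these libraries where they do the work, as an engineer would, in place of code of your own. Each camera call takes 0.05 s, during which the arm holds its last target.

### The job

Take the depth of the hole in the wooden block: push the probe of the gauge stand down by its black sprung knob until you feel its tip rest on the bottom of the hole, pressing only gently, and let the knob go. Then swing the red-handled clamp lever all the way clockwise (seen from above) to lock the probe there, let go of it, and leave the bottle, the spool and the tape measure beside the stand where they are.

Things in the scene. Friction and masses are not known exactly. Their poses are not given: they have to be found in the camera images.
- stand: fixed depth-gauge stand of steel and aluminium; origin on the bench on the probe's vertical axis; x = from its front (robot side) back to its column, y = left, z = up. The top of its grey head is 139 mm above the bench (boss and bushing on it reach 145 mm); the column stands 112 mm behind the probe axis and is no higher than the head; the base is 225 x 130 x 12 mm.
- lever_pivot (a point): point on the vertical turning axis of the clamp lever, 24 mm in front of the probe axis, 172 mm above the bench, which is the height of the middle of the lever's red handle; axes as the stand's
- grip_center (a point): centre of the black knob on top of the probe: an upright cylinder 25 mm across, 30 mm high, to be pinched from above or pressed on its top. It rides on the rod on a spring: pushed down it gives about 1 mm per newton over 14 mm, then is solid; pulled up it is solid at once. At rest it is 185 mm above the probe's tip; at least 30 mm of rod stays free between knob and head.
- probe: the probe: a steel rod 8 mm thick that slides straight up and down in the head, with about 3 N of friction against 1.5 N of weight, so it stays where it is left; origin at its round tip, z up. The tip is 100 mm above the bench when fully up and can go down to 15 mm. It needs no aiming: it always runs down the middle of the hole.
- block: wooden block, 88 x 88 x 60 mm, fixed on the stand under the probe; origin at the centre of its underside, 12 mm above the bench (its top is at 72 mm). A 30 mm square hole goes down its middle; the hole's rigid bottom lies 15 to 47 mm below the block's top: it differs every time, is not reported and must be felt. More than 12 N of the tip on it spoils the block.
- lock_lever (a joint): angle of the clamp lever in rad: 0 = open, pointing front right (45 degrees to the right of straight to the front, seen from above); grows clockwise seen from above, to its stop at 1.3 (locked, pointing front left). It stays where it is left. It takes about 2 N at the handle, and about 4 N from 0.75 on, where its cam begins to squeeze the rod.
- lever_handle (a point): middle of the lever's red upright handle: a round post 18 mm across, 30 mm high, 100 mm from the lever's pivot axis; the lever's bar passes under it with its top 20 mm below this point. The post can turn between the fingers as the lever swings, so the hand need not turn.
- dropper_bottle: small cobalt blue bottle with white pump, 37 x 37 x 116 mm, standing loose beside the stand; origin at the centre of its underside; to be left alone
- spool: white thread spool, 44 mm across, 60 mm high, standing loose beside the stand; origin at the centre of its underside; to be left alone
- tape_measure: round red tape measure, 51 x 66 x 19 mm, lying loose beside the stand; origin at the centre of its underside; to be left alone

How it is judged:
By the outcome, as a careful person would: the job done as asked, in the order asked, and still so for the second after the job is handed in, with the robot touching nothing.
It also fails if it takes over 50 s, if anything falls off the work surface, if the arm or the gripper's body presses on something with over 40 N, if the wrist force passes 120 N, or if a joint passes its speed limit or range.

## Working session

There is one attempt and no reset: what is moved stays moved. The work goes in short steps, Python scripts to look and compute and a tool call to move; the robot and the scene stay as the last step left them, time stands still between calls to the robot, and variables do not carry over. Pictures are saved under pics/ and viewed, and the job is handed in when it is done.

Besides the shell and the picture viewer there is one more tool, called after ">>>" as name(argument=value, ...) on one line, values as JSON. arm_command: Moves the arm, as the interface text tells. Its arguments: {"type":"object","properties":{"increments":{"type":"array","items":{"type":"number"}},"force":{"type":"number"}},"required":["increments"]}

```bash
mkdir -p pics; ls; cat > h.py <<'E'
import numpy as np, cv2
from scipy.spatial.transform import Rotation as R
def rot(q): return R.from_quat([q[1],q[2],q[3],q[0]]).as_matrix()
def cloud(im):
    K=im["camera_matrix"]; d=im["depth"]; v,u=np.mgrid[:d.shape[0],:d.shape[1]]
    p=np.stack([(u-K[0,2])/K[0,0]*d,(v-K[1,2])/K[1,1]*d,d],-1)
    return p@rot(im["orientation"]).T+np.array(im["eye"])
def ray_plane(im,u,v,z):
    K=im["camera_matrix"]; r=rot(im["orientation"])@np.array([(u-K[0,2])/K[0,0],(v-K[1,2])/K[1,1],1])
    e=np.array(im["eye"]); return e+r*(z-e[2])/r[2]
E
python3 - <<'E'
from rig import env,eyes
import numpy as np,cv2,pickle
s=env.state();print(s)
for n in("scene","top"):
    im=eyes.get_image(n);cv2.imwrite(f"pics/{n}0.png",im["frame"]);pickle.dump(im,open(n+"0.pkl","wb"))
    print(n,im["eye"],im["orientation"],im["camera_matrix"])
E
```

```text
pics
{'time_s': 0.0, 'joints': array([ 1.45663134e+00,  3.85544729e-01,  6.61812961e-03, -4.94950144e-04,
       -1.19401634e+00, -2.58583893e-01]), 'joint_vel': array([-0.00083259,  0.00022633, -0.00106159, -0.00091163, -0.00174283,
       -0.00077992]), 'joint_torque': array([-1.26577597e-03, -3.92292273e+01,  1.88402456e+01,  4.18652058e+00,
       -4.70797313e-03, -1.28385878e-06]), 'tool_pos': array([227.3748051 , 581.48704593, 209.22637492]), 'orientation': array([-8.76167235e-04, -5.63760703e-01,  8.25937446e-01, -6.61230958e-04]), 'contact_force': array([ 1.2129747 , -0.01123322, -0.23616315]), 'wrist_torque': array([-0.00831826,  0.01430958, -0.01300767]), 'width': 1.001264677069746}
scene [167.64338984 632.00703537 755.57456354] [ 0.14262617 -0.31545198  0.84795418 -0.40139947] [[350.9625505    0.         258.19174564]
 [  0.         350.9625505  189.54545817]
 [  0.           0.           1.        ]]
top [ 416.10511739  105.59456681 1257.42366448] [-0.07574718  0.70940427 -0.69834256  0.05766825] [[407.61345461   0.         254.89666976]
 [  0.         407.61345461 192.31562938]
 [  0.           0.           1.        ]]
```

View pics/scene0.png

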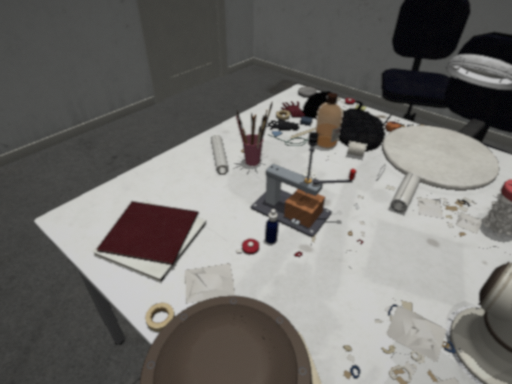

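View pics/top0.png

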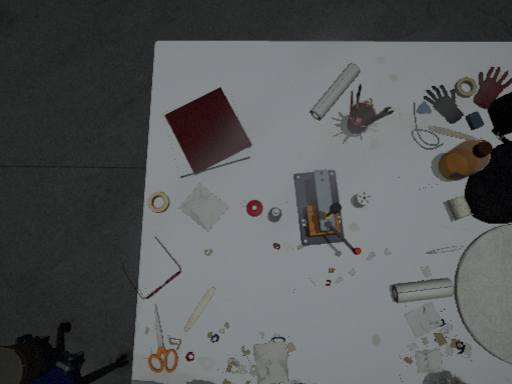

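```bash
python3 - <<'E'
import pickle,numpy as np,cv2
from h import *
for n in("top","scene"):
    im=pickle.load(open(n+"0.pkl","rb")); f=im["frame"]; P=cloud(im); hsv=cv2.cvtColor(f,cv2.COLOR_BGR2HSV)
    if n=="top":
        crop=f[150:270,230:390]; 
        for c in [(303,173),(339,210),(357,251),(275,214),(255,208),(360,200),(322,212),(20,350),(230,200)]:
            print(c,P[c[1],c[0]].round(0), f[c[1],c[0]])
    else: crop=f[120:260,230:390]
    cv2.imwrite(f"pics/{n}0c.png",cv2.resize(crop,None,fx=5 if n=="top" else 4.2,fy=5 if n=="top" else 4.2,interpolation=cv2.INTER_NEAREST)[:600,:800])
    m=((hsv[...,0]<6)|(hsv[...,0]>174))&(hsv[...,1]>150)&(hsv[...,2]>80)
    k,l,st,ce=cv2.connectedComponentsWithStats(m.astype(np.uint8))
    for i in range(1,k):
        if st[i,4]>8: print(n,ce[i].round(1),st[i],np.median(P[l==i],0).round(0),P[l==i][:,2].max().round())
E
```

```text
(303, 173) [716.  -9.  19.] [78 75 71]
(339, 210) [560. -68. 296.] [37 35 34]
(357, 251) [ 469. -132.  189.] [ 36  40 130]
(275, 214) [574.  79. 104.] [119 123 120]
(255, 208) [604. 138.  17.] [136 133 130]
(360, 200) [ 625. -172.   64.] [140 137 133]
(322, 212) [577. -50. 140.] [65 61 58]
(20, 350) [262. 560. 467.] [7 9 9]
(230, 200) [631. 218.   0.] [138 135 132]
top [253.8 207.3] [247 201  15  14 141] [607. 142.  16.] 22.0
top [357.2 250.4] [355 248   6   6  25] [ 472. -132.  188.] 190.0
scene [350.  101.5] [347 100   7   3  11] [ 843. -850.   13.] 16.0
scene [352.4 171.6] [351 170   4   4  13] [ 469. -127.  184.] 186.0
scene [250.1 247.3] [243 241  15  12 108] [596. 151.  15.] 19.0
```

```bash
ls pics; python3 -c "
from h import *;import pickle
im=pickle.load(open('top0.pkl','rb'));print(rot(im['orientation']).round(3))"
```

```text
scene0.png
scene0c.png
top0.png
top0c.png
[[ 0.018 -0.982  0.188]
 [-1.    -0.013  0.027]
 [-0.024 -0.188 -0.982]]
```

View pics/top0c.png

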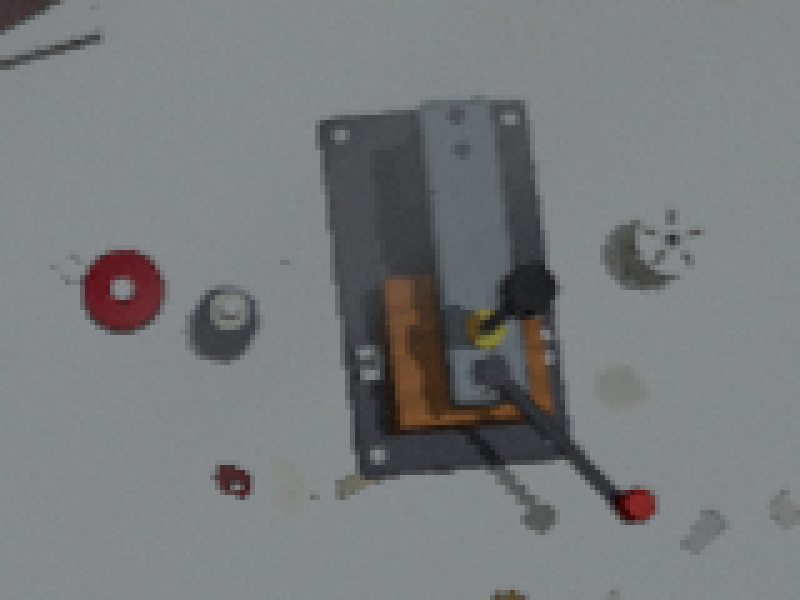

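View pics/scene0c.png

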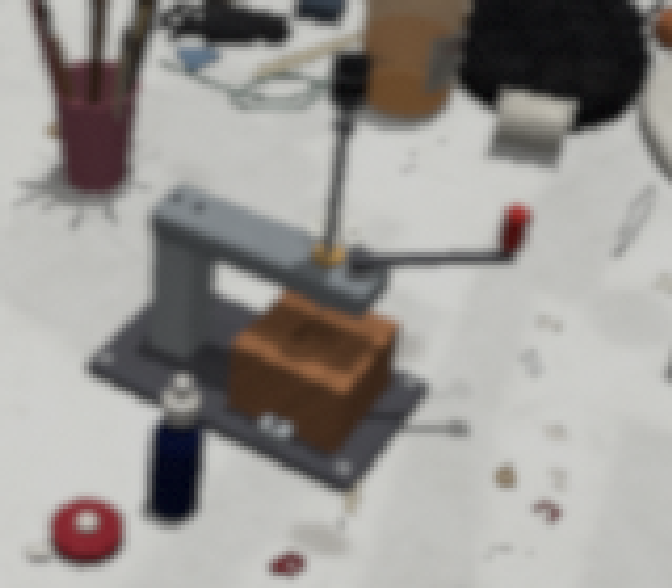

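```bash
python3 - <<'E'
import pickle,numpy as np,cv2
from h import *
t=pickle.load(open("top0.pkl","rb"));s=pickle.load(open("scene0.pkl","rb"))
c=lambda x,y,z:ray_plane(t,230+(x+.0)/5-.4,150+y/5-.4,z)
a,b,d=c(340,135,12),c(510,118,12),c(377,455,12)
print("holes",a,b,d); x=a-d; print("yaw",np.degrees(np.arctan2(x[1],x[0])),np.linalg.norm(x), np.linalg.norm(a-b), np.degrees(np.arctan2((a-b)[1],(a-b)[0]))-90)
# edges of head
# knob blob
for im,n in((t,"t"),(s,"s")):
    P=cloud(im); m=(P[...,2]>265)&(P[...,2]<315)&(abs(P[...,0]-560)<60)&(abs(P[...,1]+60)<60)
    k,l,st,ce=cv2.connectedComponentsWithStats(m.astype(np.uint8)); 
    for i in range(1,k):
        if st[i,4]>10:
            q=P[l==i]; print(n,"knob",ce[i],st[i],np.median(q,0),q.min(0),q.max(0))
            if n=="t": print(ray_plane(t,*ce[i],300))
    f=im["frame"];hsv=cv2.cvtColor(f,cv2.COLOR_BGR2HSV)
print("handle",ray_plane(t,357.2,250.4,187))
# bushing yellow
print("bush",c(487,328,145),"boss",c(489,372,145))
hsv=cv2.cvtColor(t["frame"],cv2.COLOR_BGR2HSV);P=cloud(t)
m=(P[...,2]>132)&(P[...,2]<150)&(P[...,0]>500)&(P[...,0]<760)&(abs(P[...,1]+50)<70)
m=cv2.morphologyEx(m.astype(np.uint8),cv2.MORPH_OPEN,np.ones((3,3)))
v,u=np.nonzero(m);pp=np.array([ray_plane(t,a,b,139)[:2] for a,b in zip(u,v)],np.float32);print("head",cv2.minAreaRect(pp),cv2.boxPoints(cv2.minAreaRect(pp)))
E
```

```text
holes [705.89468064   7.09177101  12.        ] [718.11419101 -98.94471275  12.        ] [506.98980097 -14.97423783  12.        ]
yaw 6.330365325507993 200.1251106244327 106.73824207806186 6.573696069679912
t knob [334.76923077 207.98076923] [329 203  12  11 104] [564.64395996 -58.97114653 294.89127731] [554.26223793 -71.82811462 272.9008843 ] [577.15845888 -47.89328209 299.83129825]
[563.88732415 -57.64683981 300.        ]
s knob [313.04032258 138.45967742] [308 132  11  14 124] [561.73094055 -54.01463871 285.31507014] [552.77365913 -71.97865084 265.6291847 ] [576.96328309 -47.99596985 295.27015933]
handle [ 471.15586292 -132.62801726  187.        ]
bush [567.52099968 -62.5234596  145.        ] boss [543.35486356 -63.24376913 145.        ]
head ((612.0458374023438, -54.459022521972656), (170.83859252929688, 44.463111877441406), 6.4892449378967285) [[524.6613   -42.023712]
 [529.68634  -86.20195 ]
 [699.43036  -66.89433 ]
 [694.40533  -22.716095]]
```

```bash
cat >> h.py <<'E'
def ray(im,u,v):
    K=im["camera_matrix"]; r=rot(im["orientation"])@np.array([(u-K[0,2])/K[0,0],(v-K[1,2])/K[1,1],1]); return np.array(im["eye"]),r/np.linalg.norm(r)
def tri(r1,r2):
    A=sum(np.eye(3)-np.outer(d,d) for e,d in(r1,r2)); b=sum((np.eye(3)-np.outer(d,d))@e for e,d in(r1,r2))
    p=np.linalg.solve(A,b); return p,[np.linalg.norm(np.cross(p-e,d)).round(1) for e,d in(r1,r2)]
def inc(target,xdir,cmd=None,q=None):
    "increments (cm, deg) from the present/commanded pose to target, tool down, tool x along xdir (or its opposite)"
    from rig import env
    s=env.state(); p=np.array(s["tool_pos"] if cmd is None else cmd); M=rot(s["orientation"] if q is None else q)
    best=None
    for sg in(1,-1):
        x=np.array([*xdir,0.])*sg; x/=np.linalg.norm(x); z=np.array([0,0,-1.]); T=np.stack([x,np.cross(z,x),z],1)
        rv=R.from_matrix(M.T@T).as_rotvec(degrees=True)
        if best is None or np.linalg.norm(rv)<np.linalg.norm(best): best=rv
    return (M.T@(np.array(target)-p)/10).round(2),best.round(1)
E
python3 - <<'E'
import pickle
from h import *
from rig import env
t=pickle.load(open("top0.pkl","rb"));s=pickle.load(open("scene0.pkl","rb"))
T=lambda x,y:ray(t,230+x/5-.4,150+y/5-.4); S=lambda x,y:ray(s,230+x/4.2-.4,120+y/4.2-.4)
print("bush",tri(T(487,328),S(327,257)));print("knobtop",tri(T(530,290),S(350,57)));print("handletop",tri(T(636,505),S(517,211)))
print("boss",tri(T(489,370),S(358,260)))
print(rot(env.state()["orientation"]).round(3)); yd=(-.113,.9936)
print(inc((566,-60,335),yd,(227.6,582.1,210.3)))
E
```

```text
bush (array([568.17888429, -63.8684252 , 137.38344904]), [np.float64(0.4), np.float64(0.4)])
knobtop (array([566.29263269, -60.00136439, 295.47875034]), [np.float64(0.9), np.float64(0.9)])
handletop (array([ 470.49814063, -131.84893465,  186.14322817]), [np.float64(0.2), np.float64(0.2)])
boss (array([543.80354106, -62.95481647, 148.00078017]), [np.float64(0.3), np.float64(0.3)])
[[-0.364 -0.931 -0.001]
 [-0.931  0.364 -0.002]
 [ 0.002 -0.    -1.   ]]
(array([ 47.49, -54.91, -12.37]), array([  0. ,  -0.1, -27.9]))
```

>>> arm_command(increments=[1,0,0,-6,0,0,0,1,4,-4.5,-8,0,0,-3,1,8,-9,-10,0,0,-6,1,12,-13.5,-12,0,0,-9,1,16,-18,-12,0,0,-12], force=30)

```text
time_s: 0.72
tool_pos: [337.6, 366.6, 331.7]
orientation: [0.001, -0.648, 0.762, 0.0]
contact_force: [0.7, 0.7, -0.0]
width: -0.001
```

```bash
python3 - <<'E'
from h import *
from rig import env
s=env.state(); print(s["time_s"],s["tool_pos"],s["contact_force"],s["width"]); print(inc((566.5,-61,335),(-.113,.9936)))
E
```

```text
0.725 [337.57068502 366.58322913 331.74007739] [ 0.74816283  0.73621095 -0.02104628] -0.0007195941606891792
(array([ 38.54, -29.44,  -0.4 ]), array([ -0.1,   0.1, -15.7]))
```

>>> arm_command(increments=[1,4.5,-3.4,0,0,0,-2,1,9,-6.8,0,0,0,-4,1,13.5,-10.2,0,0,0,-6,1,18,-13.6,0,0,0,-8,1,22.5,-17,0,0,0,-10])

```text
time_s: 1.35
tool_pos: [468.2, 116.4, 330.1]
orientation: [0.0, 0.712, -0.703, -0.0]
contact_force: [0.5, 1.4, 0.1]
width: 0.001
```

```bash
python3 - <<'E'
from h import *
from rig import env
s=env.state(); print(s["time_s"],s["tool_pos"],s["contact_force"],s["width"]); print(inc((566.5,-61,335),(-.113,.9936)))
E
```

```text
1.35 [468.19685529 116.42776282 330.0749002 ] [0.45075386 1.43321913 0.09621546] 0.0008786913385277155
(array([17.86, -9.61, -0.5 ]), array([ 0. ,  0. , -5.8]))
```

>>> arm_command(increments=[1,4.5,-2.4,0,0,0,-2,1,9,-4.8,0,0,0,-4,1,13.5,-7.2,0,0,0,-5.8,1,17.8,-9.6,0,0,0,-5.8,1,17.8,-9.6,0,0,0,-5.8])

```text
time_s: 1.98
tool_pos: [566.5, -61.2, 328.5]
orientation: [0.001, 0.744, -0.668, -0.001]
contact_force: [-0.1, -0.2, -0.8]
width: -0.0
```

```bash
python3 - <<'E'
from h import *
from rig import env,eyes
import pickle
for n in("scene","top"):
    im=eyes.get_image(n); pickle.dump(im,open(n+"1.pkl","wb")); f=im["frame"]
    c=f[90:230,240:400] if n=="scene" else f[150:270,260:420]
    cv2.imwrite(f"pics/{n}1c.png",cv2.resize(c,None,fx=4.2,fy=4.2))
s=env.state(); print(s["time_s"],s["tool_pos"],s["contact_force"],s["width"]); print(inc((566.5,-61,335),(-.113,.9936)))
E
```

```text
2.075 [565.63773442 -59.00822595 329.47678951] [-1.05069782 -0.31540437  0.09605021] -9.750459264956306e-05
(array([ 0.21, -0.06, -0.55]), array([ 0.1,  0. , -0.1]))
```

View pics/scene1c.png

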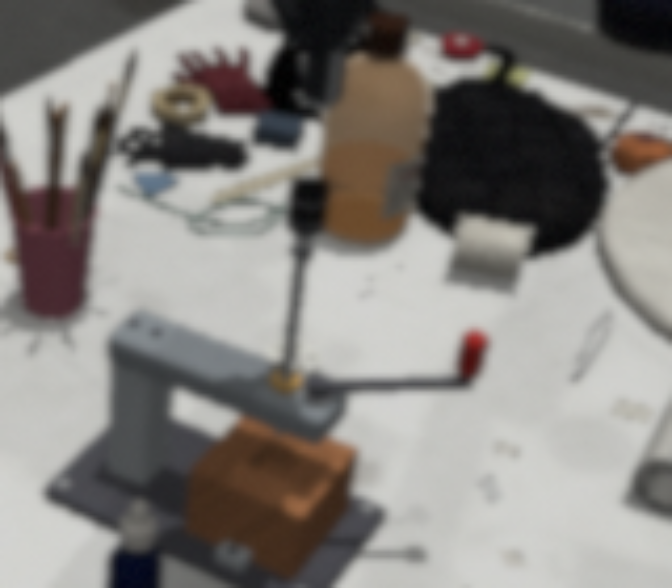

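View pics/top1c.png

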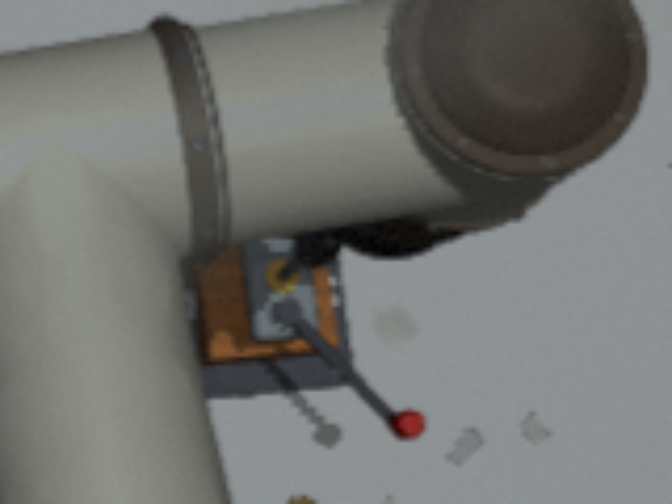

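```bash
python3 - <<'E'
from h import *
import pickle
im=pickle.load(open("scene1.pkl","rb"));P=cloud(im)
m=(abs(P[...,0]-566)<45)&(abs(P[...,1]+60)<60)&(P[...,2]>262)
v,u=np.nonzero(m)
for r in range(v.min(),v.max()+1):
    q=P[r,u[v==r]]; 
    if len(q): print(r,u[v==r].min(),u[v==r].max(),np.median(q,0).round(0))
E
```

```text
13 323 348 [536. -34. 587.]
14 311 348 [544. -26. 584.]
15 309 348 [547. -28. 582.]
16 309 348 [546. -28. 580.]
17 309 347 [547. -28. 578.]
18 309 347 [547. -27. 576.]
19 309 347 [547. -27. 574.]
20 309 347 [547. -28. 572.]
21 309 347 [545. -27. 571.]
22 309 347 [545. -29. 569.]
23 308 346 [547. -26. 567.]
24 308 346 [547. -29. 565.]
25 308 346 [547. -29. 563.]
26 308 346 [548. -29. 561.]
27 308 346 [546. -26. 560.]
28 308 346 [545. -29. 558.]
29 308 345 [546. -28. 556.]
30 308 345 [548. -28. 554.]
31 308 345 [546. -29. 552.]
32 308 345 [546. -28. 550.]
33 308 345 [546. -28. 548.]
34 308 345 [546. -28. 546.]
35 309 344 [546. -28. 545.]
36 310 344 [544. -27. 543.]
37 311 343 [545. -29. 541.]
38 310 341 [547. -31. 539.]
39 309 340 [549. -31. 537.]
40 308 341 [551. -34. 532.]
41 308 342 [550. -37. 530.]
42 308 342 [551. -35. 528.]
43 308 342 [551. -35. 526.]
44 308 342 [551. -34. 524.]
45 308 342 [551. -34. 523.]
46 307 342 [548. -32. 522.]
47 307 341 [548. -30. 520.]
48 307 341 [548. -30. 518.]
49 307 341 [548. -31. 516.]
50 307 341 [547. -31. 514.]
51 307 341 [547. -29. 512.]
52 307 3
[... 1505 characters left out ...]
78.]
106 312 322 [559. -49. 376.]
107 312 322 [559. -50. 373.]
108 312 322 [559. -49. 371.]
109 312 321 [558. -48. 368.]
110 312 321 [559. -50. 365.]
111 312 321 [559. -51. 362.]
112 311 321 [559. -49. 360.]
113 312 321 [558. -51. 357.]
114 312 320 [559. -55. 354.]
115 315 319 [560. -56. 351.]
132 311 316 [571. -68. 294.]
133 310 317 [569. -64. 294.]
134 309 318 [566. -61. 293.]
135 309 318 [562. -56. 294.]
136 309 318 [560. -52. 292.]
137 309 318 [560. -53. 289.]
138 309 317 [561. -52. 287.]
139 309 317 [562. -52. 283.]
140 308 317 [561. -52. 281.]
141 308 317 [560. -52. 277.]
142 308 317 [560. -52. 275.]
143 308 317 [560. -54. 272.]
144 309 317 [559. -52. 269.]
145 310 316 [558. -52. 266.]
```

```bash
python3 - <<'E'
from h import *
import pickle
im=pickle.load(open("scene1.pkl","rb"));P=cloud(im)
f=im["frame"][85:150,280:360]; cv2.imwrite("pics/s1z.png",cv2.resize(f,None,fx=9,fy=9,interpolation=cv2.INTER_NEAREST))
for r in range(108,134,2): print(r,P[r,308:324:3,2].round().astype(int),im["depth"][r,308:324:3].round().astype(int))
E
```

```text
108 [ 33  32 371 373 371 159] [1584 1585  842  839  843 1309]
110 [ 33  30 364 367 366 154] [1569 1574  850  844  847 1308]
112 [ 21 354 360 362 360 150] [1579  863  851  846  851 1304]
114 [ 17  21 351 355 354 143] [1573 1565  862  853  855 1306]
116 [  7   7  13 117 133 135] [1578 1579 1568 1348 1314 1311]
118 [ 27  27   2 110 123 130] [1522 1524 1576 1350 1324 1310]
120 [ 23  28  -1 103 116 120] [1518 1508 1568 1352 1326 1318]
122 [ 18  23   1  95 109 112] [1514 1504 1550 1357 1328 1322]
124 [ 10   8  -1  90  98 105] [1517 1522 1541 1355 1338 1326]
126 [-1  1  1 83 92 98] [1525 1521 1522 1356 1339 1327]
128 [-2  0  4 73 82 90] [1515 1510 1503 1364 1347 1331]
130 [ 1  4  3 66 76 79] [1494 1490 1492 1367 1348 1341]
132 [  5 293 294  56  65  70] [1475  908  907 1375 1357 1347]
```

View pics/s1z.png

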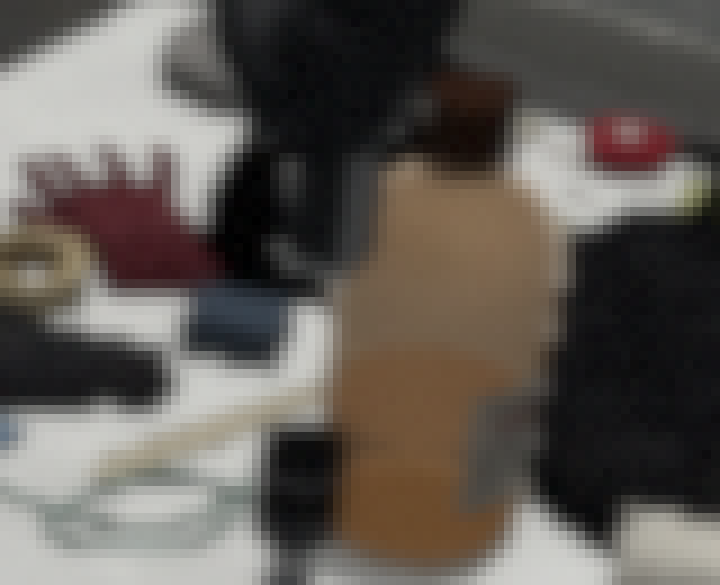

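>>> arm_command(increments=[1,0,0,0.5,0,0,0,1,0,0,1,0,0,0,1,0,0,1.5,0,0,0,1,0,0,1.8,0,0,0,1,0,0,1.8,0,0,0])

```text
time_s: 2.7
tool_pos: [565.8, -58.6, 312.0]
orientation: [0.0, 0.746, -0.666, -0.0]
contact_force: [-0.4, 0.1, 0.2]
width: 0.001
```

```bash
cat > chk.py <<'E'
import sys
from h import *
from rig import env,eyes
import pickle
n=sys.argv[1]
F=[];Z=[];p=[]
for i in range(int(sys.argv[2]) if len(sys.argv)>2 else 1):
    im=eyes.get_image("scene"); s=env.state(); F.append(s["contact_force"]); p.append(s["tool_pos"])
pickle.dump(im,open("last.pkl","wb"));P=cloud(im)
c=im["frame"][90:230,240:400]; cv2.imwrite(f"pics/{n}.png",cv2.resize(c,None,fx=4.2,fy=4.2,interpolation=cv2.INTER_CUBIC))
print("t",s["time_s"],"F",np.mean(F,0).round(2),"p",np.mean(p,0).round(1))
E
python3 chk.py s2 3
```

```text
t 2.85 F [0.18 0.03 0.33] p [566.  -58.7 312.4]
```

View pics/s2.png

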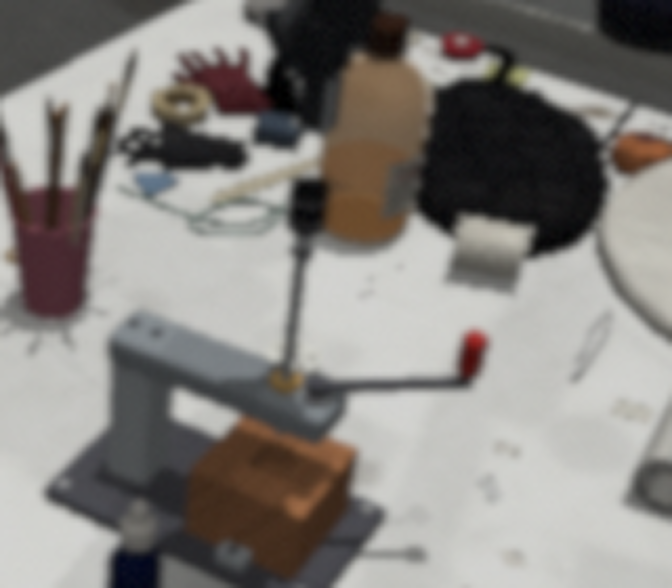

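>>> arm_command(increments=[1,0.2,0,0.1,0,0,0,1,0.2,0,0.3,0,0,0,1,0.2,0,0.5,0,0,0,1,0.2,0,0.6,0,0,0,1,0.2,0,0.6,0,0,0])

```text
time_s: 3.48
tool_pos: [566.1, -60.7, 306.2]
orientation: [0.0, 0.746, -0.666, -0.0]
contact_force: [0.1, 0.0, 0.5]
width: 0.002
```

```bash
python3 chk.py s3 3
```

```text
t 3.625 F [ 0.12 -0.09 -0.28] p [566.2 -60.7 306.3]
```

View pics/s3.png

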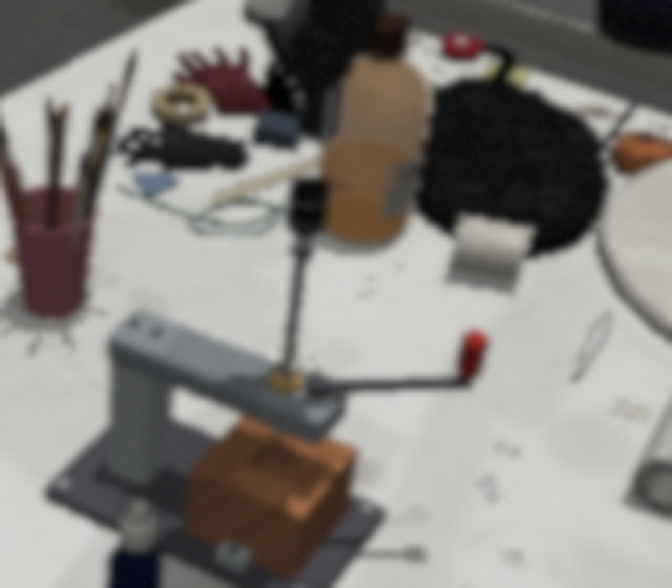

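>>> arm_command(increments=[1,0,0,0.2,0,0,0,1,0,0,0.4,0,0,0,1,0,0,0.6,0,0,0,1,0,0,0.8,0,0,0,1,0,0,0.8,0,0,0])

```text
time_s: 4.25
tool_pos: [566.0, -60.7, 298.0]
orientation: [0.0, 0.746, -0.666, -0.0]
contact_force: [0.5, 0.2, -0.4]
width: -0.001
```

```bash
python3 chk.py s4 2; python3 - <<'E'
from h import *
import pickle
im=pickle.load(open("last.pkl","rb"));P=cloud(im)
m=(abs(P[...,0]-566)<30)&(abs(P[...,1]+60)<30)&(P[...,2]>262)&(P[...,2]<400)
v,u=np.nonzero(m)
for r in range(v.min(),v.max()+1):
    q=P[r,u[v==r]]
    if len(q): print(r,u[v==r].min(),u[v==r].max(),np.median(q,0).round(0),im["depth"][r,u[v==r]].min())
E
```

```text
t 4.35 F [-0.53  0.12  0.22] p [566.2 -60.7 298.3]
96 325 327 [550. -69. 398.] 829.91785
97 325 327 [551. -69. 396.] 830.8191
98 324 327 [551. -69. 394.] 833.6367
99 314 327 [552. -59. 395.] 815.65234
100 316 327 [551. -47. 397.] 812.5544
101 316 327 [551. -48. 391.] 818.626
102 315 326 [554. -50. 388.] 819.93036
103 316 326 [555. -48. 387.] 823.2815
104 316 326 [555. -48. 384.] 824.9792
105 316 326 [555. -64. 375.] 823.5954
106 316 325 [555. -60. 375.] 816.0452
107 316 323 [554. -55. 375.] 817.5652
108 317 323 [554. -57. 370.] 834.38495
109 309 323 [553. -47. 372.] 819.9957
110 312 323 [554. -48. 369.] 822.78687
111 312 322 [553. -49. 366.] 824.93555
112 308 321 [553. -42. 364.] 828.73065
113 311 321 [554. -48. 362.] 830.5186
114 311 321 [557. -53. 354.] 830.93787
115 311 321 [559. -50. 352.] 850.25916
116 311 321 [557. -51. 349.] 851.13196
117 311 320 [559. -49. 347.] 853.9677
118 311 320 [558. -49. 344.] 851.8423
119 311 320 [559. -49. 341.] 856.04126
120 311 320 [558. -49. 338.] 858.00543
121 310 320 [559. -51. 336.] 861.7388
122 310 320 [558. -50. 334.] 861.66547
123 310 320 [558. -52. 330.] 864.7805
124 310 319 [559. -51. 327.] 864.1898
125 311 318 [560. -54. 324.] 867.1667
126 313 317 [561. -56. 320.] 873.2902
132 311 316 [571. -69. 293.] 906.2262
133 310 317 [568. -65. 293.] 902.20874
134 309 318 [565. -60. 294.] 896.4632
135 310 318 [561. -56. 293.] 894.6343
136 309 318 [560. -52. 292.] 892.179
137 309 318 [560. -52. 290.] 891.5206
138 309 317 [560. -52. 287.] 896.50244
139 309 317 [561. -53. 284.] 895.8527
140 308 317 [561. -53. 281.] 898.9552
141 308 317 [560. -51. 278.] 900.35266
142 308 317 [561. -52. 275.] 901.9645
143 308 317 [561. -53. 272.] 903.4083
144 309 317 [558. -52. 269.] 904.8284
145 310 316 [559. -54. 266.] 908.9259
```

>>> arm_command(increments=[1,0,0,0.4,0,0,0,1,0,0,0.8,0,0,0,1,0,0,1.2,0,0,0,1,0,0,1.6,0,0,0,1,0,0,1.6,0,0,0])

```text
time_s: 4.97
tool_pos: [565.9, -60.7, 281.8]
orientation: [0.0, 0.746, -0.666, -0.0]
contact_force: [-0.4, 0.2, 0.6]
width: -0.001
```

>>> arm_command(increments=[1,0,0,0.1,0,0,0,1,0,0,0.2,0,0,0,1,0,0,0.3,0,0,0,1,0,0,0.4,0,0,0,1,0,0,0.4,0,0,0])

```text
time_s: 5.6
tool_pos: [566.1, -60.7, 278.2]
orientation: [0.0, 0.746, -0.666, -0.0]
contact_force: [0.5, 0.0, 0.1]
width: 0.003
```

```bash
python3 chk.py s5 2
```

```text
t 5.7 F [ 0.31  0.22 -0.29] p [566.1 -60.7 278.3]
```

View pics/s5.png

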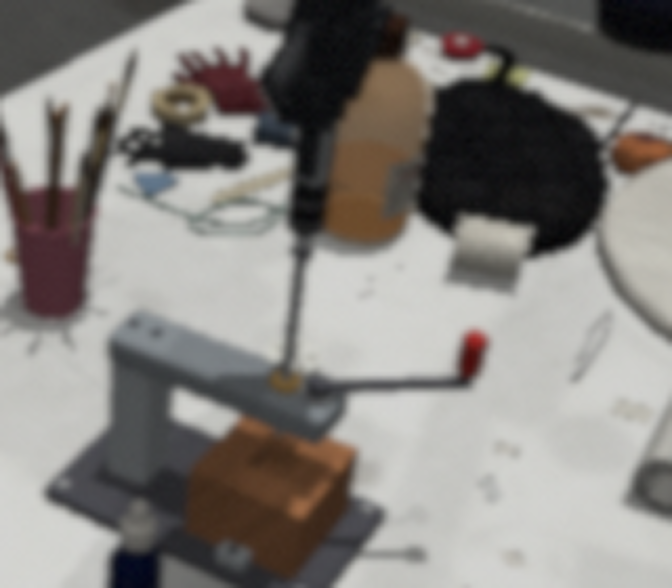

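>>> arm_command(increments=[1,0,0,0.2,0,0,0,1,0,0,0.4,0,0,0,1,0,0,0.6,0,0,0,1,0,0,0.8,0,0,0,1,0,0,0.8,0,0,0])

```text
time_s: 6.32
tool_pos: [566.1, -60.7, 270.4]
orientation: [0.0, 0.746, -0.666, 0.0]
contact_force: [0.3, 0.1, 1.3]
width: -0.001
```

>>> arm_command(increments=[1,0,0,0.5,0,0,0,1,0,0,1.0,0,0,0,1,0,0,1.5,0,0,0,1,0,0,2.0,0,0,0,1,0,0,2.0,0,0,0])

```text
time_s: 6.95
tool_pos: [566.0, -60.7, 249.7]
orientation: [0.0, 0.746, -0.666, -0.0]
contact_force: [1.0, 0.1, 1.1]
width: 0.003
```

```bash
python3 chk.py s6 4
```

```text
t 7.15 F [ 0.15 -0.2   0.46] p [566.  -60.7 250.1]
```

View pics/s6.png

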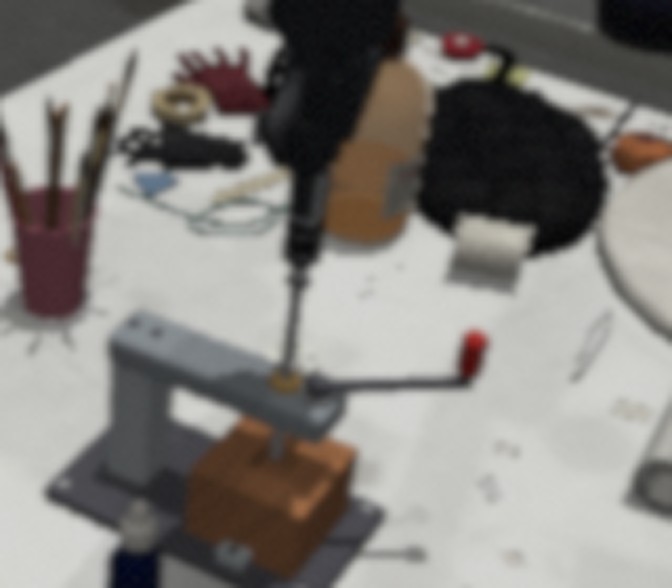

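>>> arm_command(increments=[1,0,0,0.3,0,0,0,1,0,0,0.6,0,0,0,1,0,0,0.9,0,0,0,1,0,0,1.2,0,0,0,1,0,0,1.2,0,0,0])

```text
time_s: 7.78
tool_pos: [566.1, -60.7, 238.0]
orientation: [0.0, 0.746, -0.666, -0.0]
contact_force: [-0.4, 0.4, -0.4]
width: 0.005
```

>>> arm_command(increments=[1,0,0,0.1,0,0,0,1,0,0,0.2,0,0,0,1,0,0,0.3,0,0,0,1,0,0,0.3,0,0,0,1,0,0,0.3,0,0,0])

```text
time_s: 8.4
tool_pos: [566.1, -60.7, 235.3]
orientation: [-0.0, 0.746, -0.666, 0.0]
contact_force: [-0.8, -0.5, 1.7]
width: -0.001
```

>>> arm_command(increments=[1,0,0,0.1,0,0,0,1,0,0,0.2,0,0,0,1,0,0,0.3,0,0,0,1,0,0,0.3,0,0,0,1,0,0,0.3,0,0,0])

```text
time_s: 9.02
tool_pos: [566.1, -60.7, 232.3]
orientation: [0.0, 0.746, -0.666, 0.0]
contact_force: [-0.6, -0.3, 1.1]
width: 0.002
```

>>> arm_command(increments=[1,0,0,0.1,0,0,0,1,0,0,0.2,0,0,0,1,0,0,0.3,0,0,0,1,0,0,0.3,0,0,0])

```text
time_s: 9.52
tool_pos: [566.2, -60.7, 229.4]
orientation: [-0.0, 0.746, -0.666, 0.0]
contact_force: [0.1, -0.1, 1.9]
width: -0.001
```

>>> arm_command(increments=[1,0,0,0,0,0,0])

```text
time_s: 9.65
tool_pos: [566.2, -60.7, 229.5]
orientation: [-0.0, 0.746, -0.666, 0.0]
contact_force: [-0.7, 0.1, 2.0]
width: 0.0
```

>>> arm_command(increments=[1,0,0,0,0,0,0])

```text
time_s: 9.78
tool_pos: [566.1, -60.7, 229.4]
orientation: [-0.0, 0.746, -0.666, 0.0]
contact_force: [-0.1, 0.1, 3.4]
width: 0.004
```

>>> arm_command(increments=[1,0,0,0.1,0,0,0,1,0,0,0.2,0,0,0,1,0,0,0.2,0,0,0])

```text
time_s: 10.15
tool_pos: [566.2, -60.7, 227.5]
orientation: [-0.0, 0.746, -0.666, 0.0]
contact_force: [-1.0, 0.5, 3.8]
width: -0.005
```

```bash
python3 chk.py s7 6
```

```text
t 10.45 F [-0.94  0.61  4.34] p [566.2 -60.7 227.5]
```

>>> arm_command(increments=[1,0,0,0.1,0,0,0,1,0,0,0.15,0,0,0,1,0,0,0.15,0,0,0])

```text
time_s: 10.82
tool_pos: [566.2, -60.7, 226.1]
orientation: [-0.0, 0.746, -0.666, 0.0]
contact_force: [-1.6, -0.1, 4.9]
width: -0.001
```

```bash
python3 chk.py s8 6
```

```text
t 11.125 F [-1.25  0.18  5.56] p [566.2 -60.7 226.1]
```

View pics/s8.png

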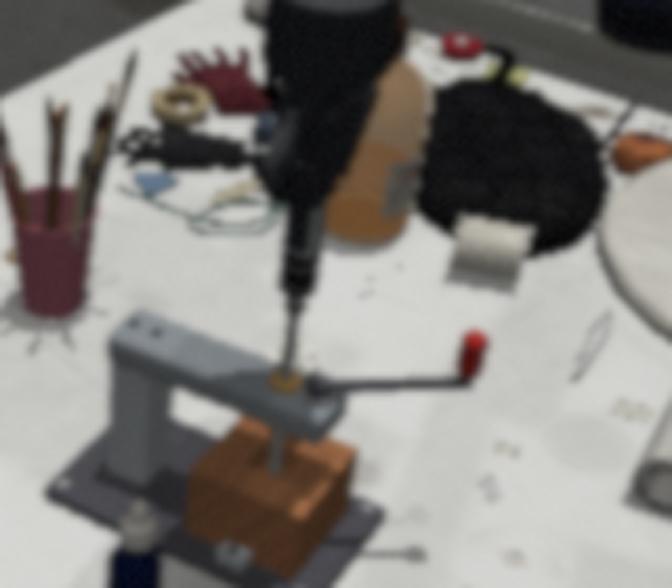

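>>> arm_command(increments=[1,0,0,-0.2,0,0,0,1,0,0,-0.6,0,0,0,1,0,0,-1.2,0,0,0,1,0,0,-3,0,0,0,1,0,0,-6,0,0,0])

```text
time_s: 11.75
tool_pos: [565.3, -60.7, 284.8]
orientation: [0.001, 0.746, -0.666, -0.001]
contact_force: [0.3, 0.4, 0.3]
width: -0.003
```

```bash
python3 chk.py s9 2; python3 -c "
from h import *
print(inc((471,-132,286),(-.113,.9936)))
from rig import env;print(env.state()['joints'].round(2))"
```

```text
t 11.85 F [ 0.82 -0.24  2.27] p [567.8 -61.  289.8]
(array([ 5.98, 10.42,  0.25]), array([-0.4, -0. , -0. ]))
[ 0.18  0.24  0.    0.   -1.32  1.51]
```

View pics/s9.png

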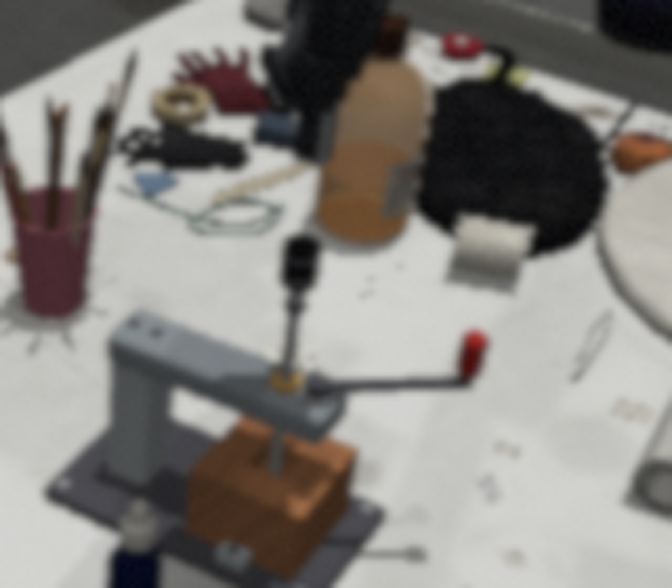

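>>> arm_command(increments=[0.4,1.5,2.6,0,0,0,0,0.4,3,5.2,0,0,0,0,0.4,4.5,7.8,0,0,0,0,0.4,6,10.3,0,0,0,0,0.4,6,10.3,0,0,0,0])

```text
time_s: 12.48
tool_pos: [469.0, -132.5, 285.5]
orientation: [0.0, 0.745, -0.667, -0.0]
contact_force: [0.2, -0.3, 0.3]
width: 0.6
```

```bash
python3 chk.py s10 3; python3 -c "
from h import *
from rig import env
s=env.state();print(s['width'],inc((471,-132,140),(-.113,.9936)))"
```

```text
t 12.625 F [ 0.23 -0.12 -0.25] p [ 470.5 -131.8  285.4]
0.5963934460831806 (array([ 0.05, -0.02, 14.54]), array([ 0.,  0., -0.]))
```

View pics/s10.png

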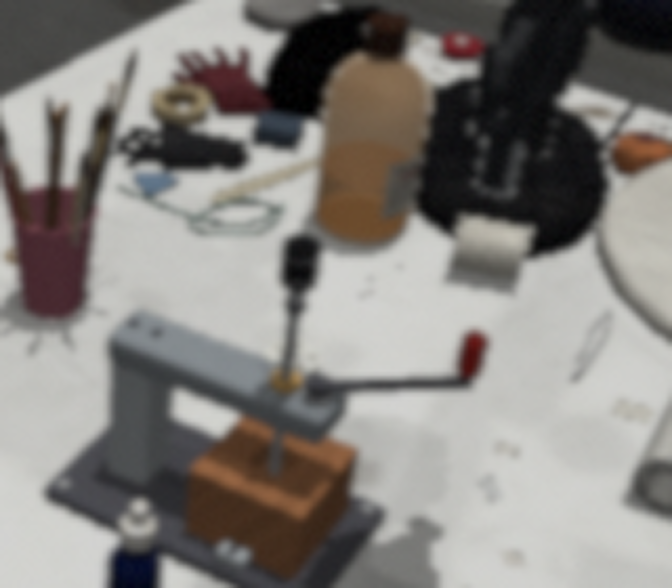

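>>> arm_command(increments=[0.4,0,0,2,0,0,0,0.4,0,0,5,0,0,0,0.4,0,0,8,0,0,0,0.4,0,0,10.5,0,0,0,0.4,0,0,10.5,0,0,0])

```text
time_s: 13.25
tool_pos: [469.7, -131.4, 178.7]
orientation: [0.002, 0.746, -0.666, -0.002]
contact_force: [0.5, -0.7, 0.5]
width: 0.602
```

```bash
python3 chk.py s11 2; python3 -c "
from h import *
import pickle
im=pickle.load(open('last.pkl','rb'));cv2.imwrite('pics/s11z.png',cv2.resize(im['frame'][110:200,310:400],None,fx=6,fy=6))
P=cloud(im);m=(abs(P[...,0]-471)<60)&(abs(P[...,1]+132)<60)&(P[...,2]>140)&(P[...,2]<300)
v,u=np.nonzero(m)
for r in range(v.min(),v.max()+1,2):
    q=P[r,u[v==r]]
    if len(q): print(r,u[v==r].min(),u[v==r].max(),np.median(q,0).round(0),q[:,2].min().round())
"
```

```text
t 13.35 F [ 0.35  0.03 -0.06] p [ 471.2 -131.6  180.8]
131 372 372 [ 465. -191.  284.] 284.0
133 371 371 [ 465. -187.  280.] 280.0
135 368 371 [ 460. -163.  286.] 272.0
137 351 370 [ 460. -149.  289.] 268.0
139 350 370 [ 457. -116.  291.] 259.0
141 358 369 [ 457. -111.  294.] 257.0
143 358 368 [ 458. -110.  290.] 253.0
145 358 366 [ 460. -113.  282.] 255.0
147 356 366 [ 461. -158.  249.] 242.0
149 356 364 [ 454. -104.  273.] 242.0
151 355 364 [ 456. -102.  270.] 234.0
153 355 363 [ 462. -155.  233.] 228.0
155 347 363 [467. -97. 258.] 219.0
157 345 362 [465. -78. 258.] 216.0
159 347 362 [464. -81. 253.] 207.0
161 347 356 [462. -93. 237.] 230.0
163 347 355 [464. -94. 232.] 223.0
165 347 355 [463. -92. 225.] 223.0
167 346 354 [464. -95. 219.] 211.0
169 347 355 [464. -98. 211.] 188.0
171 350 356 [ 466. -127.  186.] 183.0
173 350 355 [ 465. -126.  180.] 178.0
175 349 355 [ 466. -128.  173.] 168.0
177 349 354 [ 467. -127.  166.] 165.0
179 350 353 [ 465. -126.  161.] 159.0
181 321 352 [ 497. -102.  150.] 147.0
```

View pics/s11z.png

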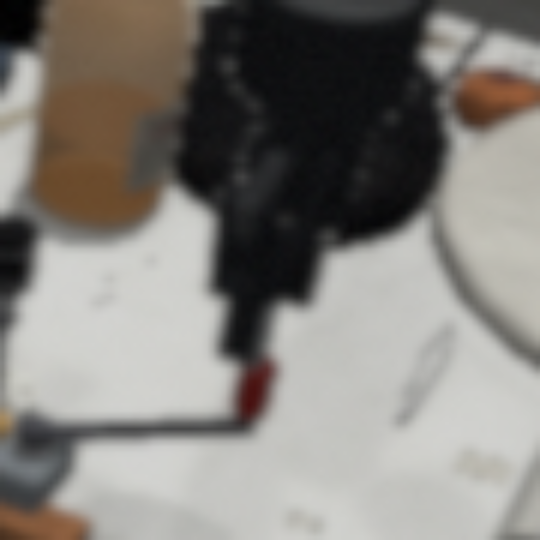

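>>> arm_command(increments=[0.4,0,0,1.4,0,0,0,0.4,0,0,2.8,0,0,0,0.4,0,0,4.1,0,0,0,0.4,0,0,4.1,0,0,0])

```text
time_s: 13.85
tool_pos: [469.5, -131.9, 138.4]
orientation: [0.001, 0.746, -0.666, -0.001]
contact_force: [-0.3, -0.7, 0.9]
width: 0.599
```

>>> arm_command(increments=[1,0,0,0,0,0,0,1,0,0,0,0,0,0,1,0,0,0,0,0,0,1,0,0,0,0,0,0], force=25)

```text
time_s: 14.35
tool_pos: [470.5, -132.3, 140.3]
orientation: [0.0, 0.746, -0.666, 0.0]
contact_force: [-1.0, -3.1, 2.8]
width: 0.199
```

```bash
python3 chk.py s12 2; python3 -c "
from h import *
import pickle
im=pickle.load(open('last.pkl','rb'));cv2.imwrite('pics/s12z.png',cv2.resize(im['frame'][110:200,310:400],None,fx=6,fy=6))
from rig import env;s=env.state();print(s['width']*85,rot(s['orientation']).round(3))"
```

```text
t 14.45 F [-1.58 -3.72  3.52] p [ 470.5 -132.3  140.3]
16.97783439304206 [[ 0.112 -0.994  0.   ]
 [-0.994 -0.112 -0.001]
 [ 0.001 -0.    -1.   ]]
```

View pics/s12z.png

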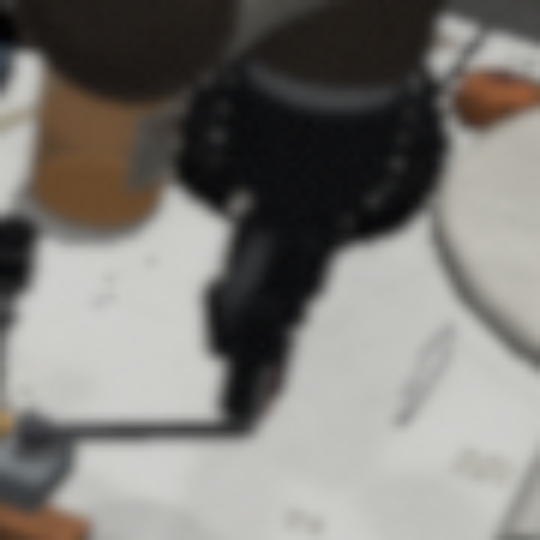

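```bash
python3 - <<'E'
from h import *
pv=np.array([542.7,-63.7]); xt=np.array([.112,-.994]); yt=np.array([-.994,-.112])
a=223.6; r=99.7
for call in range(4):
    p0=pv+r*np.array([np.cos(np.radians(a)),np.sin(np.radians(a))]);o=[]
    for i in range(5):
        a-=3.6; p=pv+r*np.array([np.cos(np.radians(a)),np.sin(np.radians(a))]); o.append((round((p-p0)@xt/10,2),round((p-p0)@yt/10,2)))
    print(call,round(a,1),p.round(1),o)
E
```

```text
0 205.6 [ 452.8 -106.8] [(np.float64(-0.51), np.float64(0.36)), (np.float64(-1.04), np.float64(0.69)), (np.float64(-1.6), np.float64(0.99)), (np.float64(-2.17), np.float64(1.25)), (np.float64(-2.75), np.float64(1.47))]
1 187.6 [443.9 -76.9] [(np.float64(-0.6), np.float64(0.19)), (np.float64(-1.21), np.float64(0.34)), (np.float64(-1.82), np.float64(0.45)), (np.float64(-2.45), np.float64(0.52)), (np.float64(-3.07), np.float64(0.55))]
2 169.6 [444.6 -45.7] [(np.float64(-0.63), np.float64(-0.01)), (np.float64(-1.25), np.float64(-0.05)), (np.float64(-1.87), np.float64(-0.14)), (np.float64(-2.49), np.float64(-0.26)), (np.float64(-3.09), np.float64(-0.43))]
3 151.6 [455.  -16.3] [(np.float64(-0.59), np.float64(-0.2)), (np.float64(-1.17), np.float64(-0.44)), (np.float64(-1.74), np.float64(-0.71)), (np.float64(-2.28), np.float64(-1.02)), (np.float64(-2.81), np.float64(-1.36))]
```

>>> arm_command(increments=[1,-0.5,0.35,0,0,0,0,1,-1.05,0.7,0,0,0,0,1,-1.6,1.0,0,0,0,0,1,-2.15,1.25,0,0,0,0,1,-2.75,1.45,0,0,0,0])

```text
time_s: 15.08
tool_pos: [451.6, -107.1, 140.1]
orientation: [0.002, 0.745, -0.667, -0.0]
contact_force: [-3.8, -6.3, 3.8]
width: 0.196
```

>>> arm_command(increments=[1,-0.6,0.2,0,0,0,0,1,-1.2,0.35,0,0,0,0,1,-1.8,0.45,0,0,0,0,1,-2.45,0.5,0,0,0,0,1,-3.05,0.55,0,0,0,0])

```text
time_s: 15.7
tool_pos: [443.4, -76.8, 139.9]
orientation: [0.001, 0.745, -0.667, -0.0]
contact_force: [-1.4, -4.4, 3.4]
width: 0.195
```

```bash
python3 chk.py s13 2; python3 -c "
from rig import env;s=env.state();print(s['width']*85)
from rig import eyes;import cv2;f=eyes.get_image('top')['frame'];cv2.imwrite('pics/t13.png',cv2.resize(f[150:270,250:410],None,fx=4,fy=4))"
```

```text
t 15.8 F [-3.18 -1.41  3.38] p [443.5 -76.3 139.9]
17.046780152917545
```

View pics/s13.png

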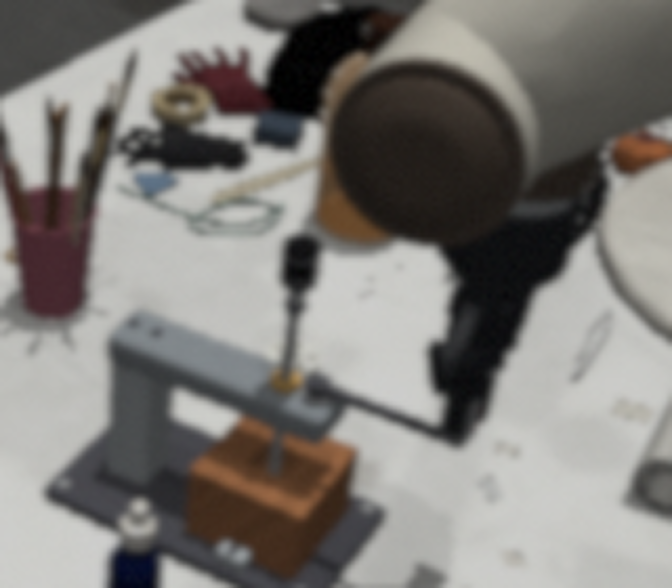

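Lever is following. Continue to the stop.

>>> arm_command(increments=[1,-0.65,0,0,0,0,0,1,-1.25,-0.05,0,0,0,0,1,-1.85,-0.15,0,0,0,0,1,-2.5,-0.25,0,0,0,0,1,-3.1,-0.45,0,0,0,0])

```text
time_s: 16.48
tool_pos: [444.7, -45.2, 139.8]
orientation: [0.001, 0.746, -0.666, -0.0]
contact_force: [-1.6, -4.7, 3.4]
width: 0.199
```

>>> arm_command(increments=[1,-0.6,-0.2,0,0,0,0,1,-1.2,-0.45,0,0,0,0,1,-1.7,-0.7,0,0,0,0])

```text
time_s: 16.85
tool_pos: [449.8, -27.5, 139.7]
orientation: [0.001, 0.746, -0.666, -0.0]
contact_force: [-2.4, -5.5, 3.3]
width: 0.198
```

>>> arm_command(increments=[1,0,0,0,0,0,0])

```text
time_s: 16.98
tool_pos: [450.2, -27.0, 139.8]
orientation: [-0.0, 0.746, -0.666, -0.0]
contact_force: [-1.6, -1.2, 4.6]
width: 0.196
```

>>> arm_command(increments=[1,-0.2,-0.1,0,0,0,0,1,-0.4,-0.2,0,0,0,0,1,-0.4,-0.2,0,0,0,0])

```text
time_s: 17.35
tool_pos: [450.7, -25.2, 139.7]
orientation: [0.002, 0.746, -0.666, 0.0]
contact_force: [-2.8, -10.9, 3.8]
width: 0.201
```

>>> arm_command(increments=[1,-0.2,-0.1,0,0,0,0,1,-0.2,-0.1,0,0,0,0])

```text
time_s: 17.6
tool_pos: [450.7, -24.8, 139.7]
orientation: [0.004, 0.746, -0.666, 0.0]
contact_force: [-1.9, -18.2, 5.1]
width: 0.194
```

>>> arm_command(increments=[0.5,0.2,0.1,0,0,0,0,0.5,0.4,0.2,0,0,0,0,0.5,0.4,0.2,0,0,0,0])

```text
time_s: 17.98
tool_pos: [451.4, -24.8, 139.7]
orientation: [-0.001, 0.746, -0.666, 0.0]
contact_force: [-0.5, -0.2, -0.4]
width: 0.5
```

>>> arm_command(increments=[0.5,0,0,-1,0,0,0,0.5,0,0,-3,0,0,0,0.5,0,0,-7,0,0,0,0.5,0,0,-12,0,0,0,0.5,0,0,-16,0,0,0])

```text
time_s: 18.6
tool_pos: [451.4, -25.1, 302.8]
orientation: [-0.001, 0.746, -0.666, 0.001]
contact_force: [0.8, 0.2, 0.5]
width: 0.498
```

>>> arm_command(increments=[0.5,1.5,4,0,0,0,0,0.5,3,8,0,0,0,0,0.5,4.5,10,0,0,0,0,0.5,5,10,0,0,0,0,0.5,5,10,0,0,0,0])

```text
time_s: 19.23
tool_pos: [358.0, -86.5, 300.0]
orientation: [-0.0, 0.745, -0.667, 0.0]
contact_force: [0.2, 0.1, -0.1]
width: 0.502
```

```bash
python3 - <<'E'
from h import *
from rig import env,eyes
import pickle
for n in("scene","top"):
    im=eyes.get_image(n); pickle.dump(im,open(n+"2.pkl","wb")); f=im["frame"]
    c=f[120:260,230:390] if n=="scene" else f[150:270,230:390]
    cv2.imwrite(f"pics/{n}2c.png",cv2.resize(c,None,fx=4.2,fy=4.2))
    P=cloud(im); hsv=cv2.cvtColor(f,cv2.COLOR_BGR2HSV)
    m=((hsv[...,0]<6)|(hsv[...,0]>174))&(hsv[...,1]>150)&(hsv[...,2]>60)
    k,l,st,ce=cv2.connectedComponentsWithStats(m.astype(np.uint8))
    for i in range(1,k):
        if st[i,4]>8: print(n,ce[i].round(1),st[i],np.median(P[l==i],0).round(0))
s=env.state();print(s["time_s"],s["tool_pos"],s["contact_force"])
E
```

```text
scene [350.2 101.3] [347 100   7   3  13] [ 844. -853.   13.]
scene [337.9 196.2] [336 192   5  10  33] [448. -18. 179.]
scene [167.6 215. ] [162 210  10  12  26] [861. 229.  28.]
scene [170.9 232.8] [167 230   7   7  20] [796. 265.  28.]
scene [179.3 235.4] [177 233   5   6  13] [768. 256.  28.]
scene [137.4 239.2] [137 236   2   7   9] [844. 342.  28.]
scene [146.8 244. ] [145 241   4   6   9] [809. 335.  27.]
scene [250.1 247.3] [243 241  15  12 108] [596. 152.  15.]
top [253.7 207.3] [247 201  15  14 139] [606. 144.  16.]
top [315.1 257.5] [312 255   7   6  29] [450. -23. 188.]
top [187.6 357.2] [186 354   5   7  15] [164. 329.   6.]
19.325 [358.01733934 -86.11179587 299.64569928] [-0.58178784 -0.66783327  0.22687708]
```

View pics/scene2c.png

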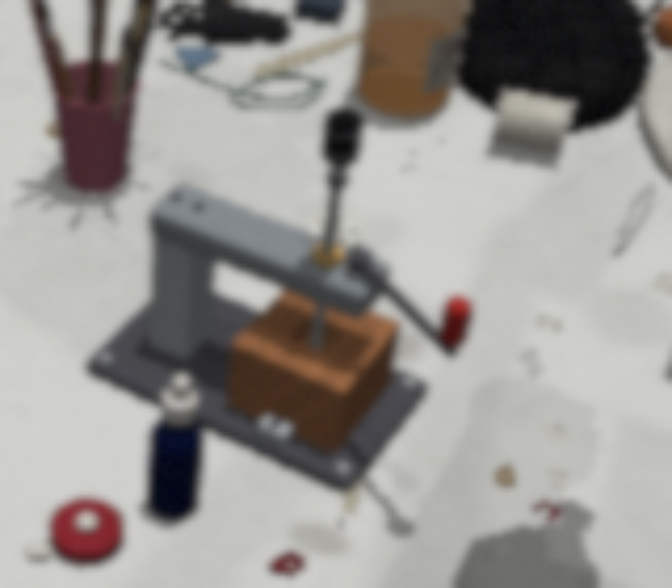

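View pics/top2c.png

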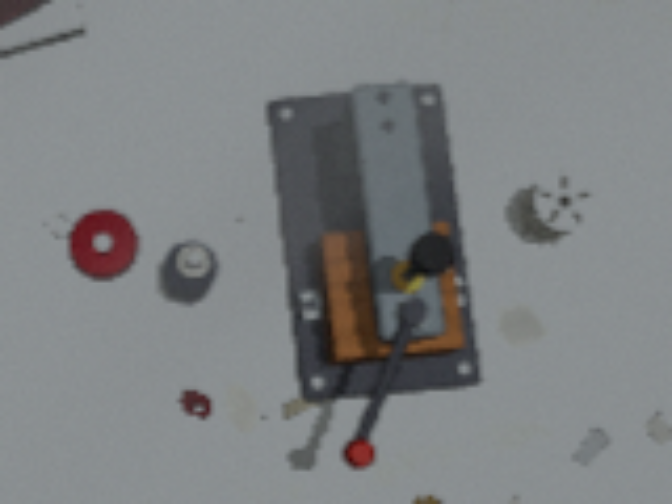

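```bash
python3 -c "
from rig import workorder;print(workorder.hand_in())"
```

```text
the job is handed in; nothing more can be done
None
```

The depth is taken and locked, and the job was handed in at about 19.3 s.

- **Probe:** I pressed the knob down with closed fingertips. The wrist force stayed near 1 N while the rod slid, then rose at about 0.9 N/mm to 5.6 N, so the tip was on the bottom after about 47 mm of travel. I estimate 4–7 N on the tip, against the 12 N limit. I then let the knob go.
- **Lever:** I pinched the red handle and swung it clockwise to its stop. It stalled there at about 18 N, at roughly 157° in world axes where about 157° was expected. I let go and backed off.
- **Last checks:** The handle stayed at the locked place, and the knob was at the same image height before and after locking. The bottle, spool and tape measure had not moved as far as the images show. Nothing was touching the robot.
- **Disagreements:**
  - The closed fingertips were about 22 mm behind the reported TCP, not 8 mm ahead of it. I went by camera and touch instead.
  - The lever began about 0.13 rad past the stated open angle.

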